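# Unlatch and lift out the clogged filter of a bench dust extractor

## Robot

A 6-joint arm with a two-finger parallel gripper is mounted at the origin on the work surface. World frame = base frame: x ahead of the robot, y to its left, z up, the work surface at z = 0. Lengths are in m, angles in rad, forces in N, time in s.
With the tool pointing down it reaches from about 0.375 to 0.9 m from the base axis. Payload 3.1 kg.
Tool frame: the origin (TCP) lies at the very end of the fingers, on their centre line; the grasp point (between the pads) lies 19 mm behind it (grip_depth is the distance from the TCP to the grasp point, in m); z points along the fingers, y is the line along which they close (so a half turn about z gives the same grasp; the last joint's range is limited). The gripper opens to 85 mm and grips with 20 to 120 N. Pads are 22 mm wide; open, the fingers measure 114 mm over their backs; the gripper's body (76 mm by 85 mm) begins 54 mm behind the grasp point. The pads swing forward as they close: fully open they stand 13 mm farther back than shut.
Start: joints at [0.951, 0.527, 1.433, -0, 1.181, -0.178], TCP at [0.267, 0.565, 0.203] pointing down, gripper open.
Joint ranges: [-3.08, 3.08], [-0.75, 2.2], [0.22, 2.44], [-1.43, 4.57], [0, 2.65], [-2.85, 2.85]. Speed limits (rad/s): [2.79, 2.79, 3.14, 3.14, 3.14, 3.14].

## Interface

Orientations are given as a unit quaternion [x, y, z, w].
In Python, from station import * gives the robot as it stands.
- The arm moves only by the tool apply_moves, never from a script. Its argument "plan" is a list of rows, each a list of 7 numbers: the shift along the tool's x, y, z in m, then the turn, a rotation vector about the tool's x, y, z in rad, then the gripper command: -1 is fully open, 1 is shut, values between are in proportion. In form: [[dx, dy, dz, wx, wy, wz, jaw], ...]. A call has 1 to 8 rows; each row shifts and turns the commanded pose from where the row before left it, along the tool's axes as they then stand; what a row does not reach is not made up. A row lasts 1/8 s, in which the tool goes at most 62.5 mm and 10.7 degrees, less where a joint would pass 70% of its speed; a pose out of reach is approached as far as the arm can. A call is refused whole if a number of a shift passes 0.0625 or a number of a turn 0.188, either way. A call with a gripper value outside its range is refused whole. The fingers move at their own pace and stop on an object; "force" is the grip in N (left out, the last holds). Time passes only in rows, so rows that do not move let the fingers close. It gives the time, the measured TCP pose, the force, the opening and the grip force at its end, in the units of the state.
- sense(): the state, without advancing time (a new reading comes with each control period).
- snapshot(name): name is "side" or "top"; returns the picture (384x512x3 uint8, red, green, blue); there is no depth.
- calibration(name): a dict with "camera_matrix" (3x3 intrinsics, pixels), "R" (3x3) and "t" (3): a world point X has camera coordinates R X + t. Camera axes: x right, y down, z forward; pixel columns grow to the right and rows downward; lengths in m; the calibration is good to about 2 mm. A picture is of the moment at which its call begins. calibration takes no time and is no camera call.
- sign_off(): hands the job in; it is judged then, once.
The state is a dict: "t": time; "q": joint angles; "qd": joint speeds; "tau": joint torques, N m; "tcp_pos": TCP position; "tool_rot": TCP orientation; "force": force on the tool from outside, world axes, zero at the start; "ft_torque": the same for the moment, N m; "finger_gap": opening from 0.0 (shut) to 1.0 (fully open); "gripper_force": force on a finger pad.
Only numpy, scipy, OpenCV 4.12 (cv2) and the standard library are available. Lean on these libraries where they do the work, as an engineer would, in place of code of your own. Each camera call takes 0.05 s, during which the arm holds its last target. There are 200 camera calls.

## Task

The filter cassette in the bench dust extractor is clogged. Pinch its sprung tab against the fixed grip and push the cassette towards its lug end, keep it so while you swing the tab end up past the catch, then draw the lugs out from under their lip and set the cassette down gently, flat and right way up, inside the enamel tray. Do not crack the tab, do not wrench the cassette in its bay, and leave the other things on the table where they are.

Things in the scene. Friction and masses are not known exactly. Their poses are not given: they have to be found in the camera images.
- extractor: Bench dust extractor: a grey box 250 x 200 mm, 118 mm high, fixed to the table; origin under its centre, z up, x towards the tab end of its filter bay. The bay, sunk in its top, is open from x = -73 to +68 mm and 94 mm wide; its floor is 84 mm up. At each end the 5 mm thick top (z = 113 to 118 mm) overhangs as a lip.
- lug_lip (a point): Middle of the top edge of the lip at the lug end of the bay (x = -73, z = 118 mm on the extractor). The lip is 5 mm thick and covers the cassette's two lugs. Below it a sprung steel strip bears on the cassette's end and holds it towards the catch: 8 N to start, 2 N more per mm pushed back. The cassette can be pushed 3 mm towards the lug end before it stops hard on this lip.
- catch_lip (a point): Middle of the top edge of the catch lip at the tab end of the bay (x = +68, z = 118 mm on the extractor). The lip is 5 mm thick; the nose of the tab is hooked under it.
- cassette_mid (a point): Centre of the clogged black pleated filter cassette, body 138 x 90 x 34 mm, 0.15 to 0.28 kg, 17 mm above its underside. It lies in the bay, axes parallel to the extractor's, top flush with the extractor's. From here the two lugs reach from x = -70 to -78 mm and the tab's outer face is at x = +67.5 mm.
- cassette_grip (a point): Midway between the cassette's fixed grip (upright rib 60 mm wide in y, 6 mm thick, far face 18.75 mm from here to -x) and its tab (upright tongue 40 mm wide, outer face 18.75 mm from here to +x); 48.75 mm from cassette_mid along x, 49 mm above the underside. Both stand 30 mm above the cassette's top, to be pinched from above: 37.5 mm over both, 30 mm with the tab in.
- cassette_lugs (a point): Midway between the cassette's two lugs (8 mm long, 14 wide, 6 thick), 74 mm from cassette_mid to -x, 24.5 mm above the underside. They reach 5 mm under the lug lip with 1.5 mm play in height, so it cannot be pulled straight up: the tab end must swing up about the lug end, some 0.33 rad, before it is drawn about 12 mm towards the tab end and lifted.
- tab (a joint): Angle of the sprung tab, hinged at the cassette's foot: 0 at rest, 0.15 rad fully pressed to the fixed grip (4 N to start, 11 N to hold). Its nose is 5 mm under the catch lip and the full press draws it back only 3.5 mm: the cassette must be held 1.8 to 3 mm towards the lug end until the tab end is up 14 mm. The tab cracks if pressed with over 70 N, its nose if pulled up on the lip with 20 N.
- tray: Open white enamel tray with a dark rim, 250 x 190 mm outside, 28 mm high, walls and floor 4 to 5 mm thick, fixed to the table; origin under its centre, x along its length, z up.
- spare: Bystander: the fresh filter cassette, same shape, lying on the table; leave it.
- tumbler: Bystander: steel tumbler of brushes, 76 mm wide, 105 mm high, brushes to 200 mm.
- glaze_a: Bystander: white jar, 72 mm wide, 98 mm high.
- glaze_b: Bystander: white bottle, 60 mm wide, 150 mm high.
- panel: Bystander: wooden panel 200 x 160 x 22 mm.
- scraper: Bystander: a long spatula lying flat between extractor and tray.

How it is judged:
By the outcome, as a careful person would: the job done as asked, in the order asked, and still so for the second after the job is handed in, with the robot touching nothing.
It also fails if it takes over 51 s, if anything falls off the work surface, if the arm or the gripper's body presses on something with over 40 N, if the wrist force passes 120 N, or if a joint passes its speed limit or range.

## Working session

There is one attempt and no reset: what is moved stays moved. The work goes in short steps, Python scripts to look and compute and a tool call to move; the robot and the scene stay as the last step left them, time stands still between calls to the robot, and variables do not carry over. Pictures are saved under pics/ and viewed, at most 10 in all, crops included, and the job is handed in when it is done.

Besides the shell and the picture viewer there is one more tool, called after ">>>" in YAML: its name, and indented under it one key for each argument. apply_moves: Moves the arm, as the interface text tells. Its arguments: {"type":"object","properties":{"plan":{"type":"array"},"force":{"type":"number"}},"required":["plan"]}

```bash
ls; mkdir -p pics; python3 - <<'E'
from station import *
import cv2
for n in ("side","top"):
    im=snapshot(n); cv2.imwrite(f"pics/{n}0.png",im[:,:,::-1]); c=calibration(n)
    print(n,c["camera_matrix"],c["R"],c["t"])
s=sense(); print(s["t"],s["tcp_pos"],s["tool_rot"],s["finger_gap"])
E
```

```text
pics
side [[386.40841073   0.         257.15195396]
 [  0.         386.40841073 191.29587483]
 [  0.           0.           1.        ]] [[ 0.9447496  -0.32779064  0.00121685]
 [-0.17460034 -0.5063634  -0.84445889]
 [ 0.27742189  0.79758974 -0.53561898]] [-0.53677275  0.19270253  1.17123494]
top [[440.31695278   0.         250.50183539]
 [  0.         440.31695278 191.28909284]
 [  0.           0.           1.        ]] [[-0.01313423 -0.9996459  -0.02314233]
 [-0.99684991  0.01490089 -0.07789872]
 [ 0.07821598  0.02204629 -0.99669264]] [0.00965204 0.5780583  1.37231647]
0.1 [0.26677958 0.56442525 0.20191542] [ 2.19088353e-01  9.75704524e-01 -9.14323442e-04 -3.74525461e-04] 0.9998873395298201
```

View pics/top0.png

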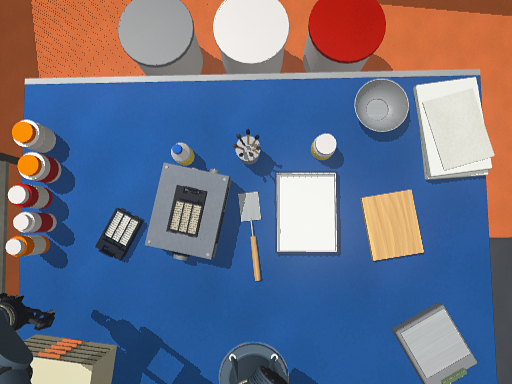

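View pics/side0.png

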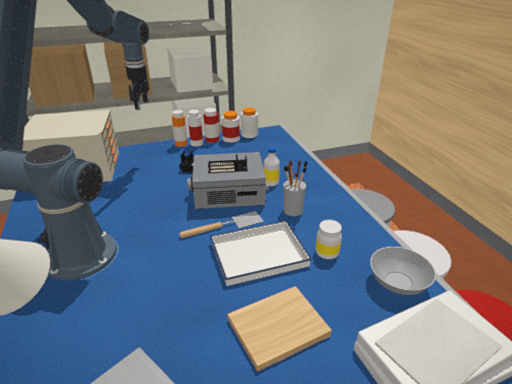

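The top view shows the extractor at about (187,212) with the cassette in it, the tray at (307,212), the spare at (120,233) and the scraper at (250,235). The side view agrees. I'll enlarge the extractor and fit outlines next.

```bash
cat > h.py <<'E'
import numpy as np, cv2
from station import *
def cast(n,uv,z):
    c=calibration(n);R=np.array(c["R"]);t=np.array(c["t"]);K=np.array(c["camera_matrix"])
    d=R.T@np.linalg.solve(K,[uv[0],uv[1],1.]);o=-R.T@t
    return o+d*(z-o[2])/d[2]
def proj(n,X):
    c=calibration(n);p=np.array(c["camera_matrix"])@(np.array(c["R"])@X+np.array(c["t"]));return p[:2]/p[2]
def quad(mask):
    cs,_=cv2.findContours(mask,cv2.RETR_EXTERNAL,cv2.CHAIN_APPROX_NONE)
    c=max(cs,key=cv2.contourArea);return cv2.minAreaRect(c),c
E
python3 - <<'E'
from h import *
im=cv2.imread("pics/top0.png");hsv=cv2.cvtColor(im,cv2.COLOR_BGR2HSV)
a=cv2.resize(im[155:270,135:245],None,fx=5,fy=5,interpolation=cv2.INTER_CUBIC)
b=cv2.resize(cv2.imread("pics/side0.png")[140:215,170:280],None,fx=5,fy=5,interpolation=cv2.INTER_CUBIC)
cv2.imwrite("pics/a.png",a);cv2.imwrite("pics/b.png",b)
# extractor top: low saturation, in roi
m=((hsv[...,1]<60)&(hsv[...,2]>90)).astype(np.uint8)*255
r=np.zeros_like(m);r[158:268,140:236]=m[158:268,140:236];r=cv2.morphologyEx(r,cv2.MORPH_OPEN,np.ones((5,5)))
q,c=quad(r);print("extr",q)
P=np.array([cast("top",p,.118)[:2] for p in cv2.boxPoints(q)]);print(P,np.linalg.norm(np.diff(P,axis=0),axis=1),P.mean(0))
m=((hsv[...,1]<60)&(hsv[...,2]>150)).astype(np.uint8)*255
r=np.zeros_like(m);r[165:260,268:345]=m[165:260,268:345];r=cv2.morphologyEx(r,cv2.MORPH_OPEN,np.ones((5,5)))
q,c=quad(r);print("tray inner",q)
P=np.array([cast("top",p,.01)[:2] for p in cv2.boxPoints(q)]);print(P,np.linalg.norm(np.diff(P,axis=0),axis=1),P.mean(0))
E
```

```text
extr ((187.21176147460938, 208.54705810546875), (67.89923095703125, 88.8330078125), 12.52880859375)
[[0.41831572 0.31332578]
 [0.67462381 0.25699954]
 [0.62726199 0.05950514]
 [0.37317859 0.11830186]] [0.26242424 0.20309402 0.26079768] [0.52334503 0.18703308]
tray inner ((305.5, 212.0), (78.0, 59.0), 90.0)
[[ 0.63666458 -0.08064262]
 [ 0.63366924 -0.26881039]
 [ 0.38653099 -0.26188176]
 [ 0.38872552 -0.07626716]] [0.18819161 0.24723536 0.18562758] [ 0.51139758 -0.17190048]
```

View pics/a.png

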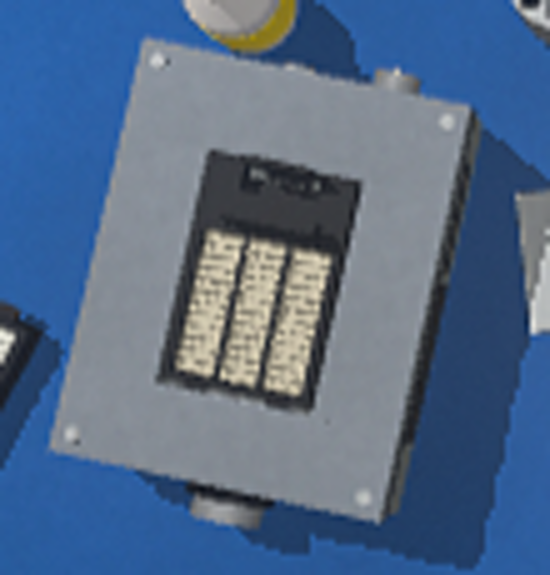

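View pics/b.png

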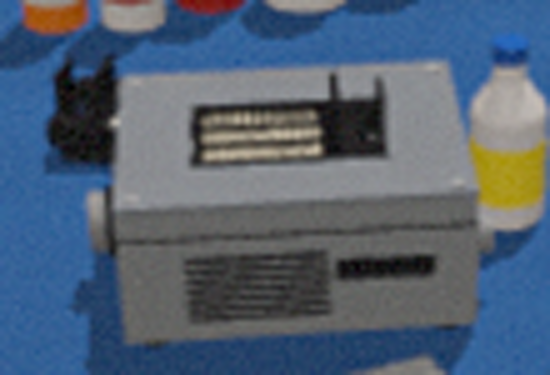

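Crop a: extractor top corners at about (143,40), (480,107), (383,522), (52,450), and bay corners at (208,150), (362,182), (313,410), (158,381). The tab and rib are at the far (image-top) end. Crop b confirms this: rib top at (333,75), tab top at (380,80).

```bash
python3 - <<'E'
from h import *
def fit(c,w):
    P=np.array([cast("top",(135+x/5-.4,155+y/5-.4),.118)[:2] for x,y in c]) # TL TR BR BL
    ax=(P[0]+P[1]-P[2]-P[3])/2; ay=(P[0]+P[3]-P[1]-P[2])/2
    print(w,"ctr",P.mean(0),"len",np.linalg.norm(ax),np.linalg.norm(ay),"yaw",np.arctan2(ax[1],ax[0]),np.arctan2(-ay[0],ay[1])); return P.mean(0)
fit([(143,40),(480,107),(383,522),(52,450)],"top")
c=fit([(208,150),(362,182),(313,410),(158,381)],"bay")
for n,uv in (("rib",(170+333/5-.4,140+75/5-.4)),("tab",(170+380/5-.4,140+80/5-.4))): print(n,cast("side",uv,.148))
for n,uv,z in (("glaze_b",(181,149),.15),("tumbler",(248,150),.1),("spare",(121,230),.034)): print(n,cast("top",uv,z))
print(sense()["q"])
E
```

```text
top ctr [0.51732811 0.18620236] len 0.24899685545263395 0.20251450197867124 yaw -0.22739960127646433 -0.2177631993122413
bay ctr [0.51615019 0.18862155] len 0.13818304260864034 0.09347321708230936 yaw -0.21555469688702977 -0.20769956030979336
rib [0.55840524 0.20583506 0.148     ]
tab [0.58843366 0.18705662 0.148     ]
glaze_b [0.69461507 0.19941259 0.15      ]
tumbler [0.6970112  0.00572665 0.1       ]
spare [0.4613343  0.40986724 0.034     ]
[ 9.50522213e-01  5.28394355e-01  1.43378393e+00 -2.26880939e-05
  1.18139037e+00 -1.78505210e-01]
```

```bash
cat >> h.py <<'E'
from scipy.spatial.transform import Rotation as Ro
YAW=-.22; E0=np.array([.518,.187])
def down(yaw): # tool y along yaw, z down
    y=np.array([np.cos(yaw),np.sin(yaw),0]);z=np.array([0,0,-1.]);return Ro.from_matrix(np.c_[np.cross(y,z),y,z])
def rows(p1,r1,n):
    s=sense();p=np.array(s["tcp_pos"]);r=Ro.from_quat(s["tool_rot"])
    w=(r.inv()*r1).as_rotvec();d=(np.array(p1)-p)/n
    for k in range(n):
        rk=r*Ro.from_rotvec(w*k/n);print([round(float(v),4) for v in (*rk.inv().apply(d),*(w/n))])
def ext():
    s=sense();p=s["tcp_pos"];r=Ro.from_quat(s["tool_rot"]);c,sn=np.cos(YAW),np.sin(YAW)
    R=np.array([[c,sn],[-sn,c]]);m=r.as_matrix()
    print("t",s["t"],"ext mm",(R@(p[:2]-E0)*1e3).round(2),"z",round(p[2]*1e3,2),"yaw",np.arctan2(m[1,1],m[0,1]).round(4),"tilt",(down(YAW).inv()*r).as_rotvec().round(4),"F ext",(R@s["force"][:2]).round(2),round(s["force"][2],2),"M",(R@s["ft_torque"][:2]).round(2),"gap",round(s["finger_gap"]*85,2),"g",s["gripper_force"])
E
python3 - <<'E'
from h import *
rows([.560,.1775,.195],down(YAW),16)
E
```

```text
[-0.0269, -0.014, 0.0005, -0.0001, 0.0001, 0.0843]
[-0.028, -0.0117, 0.0004, -0.0001, 0.0001, 0.0843]
[-0.0289, -0.0093, 0.0004, -0.0001, 0.0001, 0.0843]
[-0.0296, -0.0068, 0.0004, -0.0001, 0.0001, 0.0843]
[-0.03, -0.0043, 0.0004, -0.0001, 0.0001, 0.0843]
[-0.0303, -0.0018, 0.0004, -0.0001, 0.0001, 0.0843]
[-0.0303, 0.0008, 0.0004, -0.0001, 0.0001, 0.0843]
[-0.0302, 0.0033, 0.0004, -0.0001, 0.0001, 0.0843]
[-0.0298, 0.0058, 0.0004, -0.0001, 0.0001, 0.0843]
[-0.0292, 0.0083, 0.0004, -0.0001, 0.0001, 0.0843]
[-0.0284, 0.0108, 0.0004, -0.0001, 0.0001, 0.0843]
[-0.0274, 0.0131, 0.0004, -0.0001, 0.0001, 0.0843]
[-0.0262, 0.0154, 0.0004, -0.0001, 0.0001, 0.0843]
[-0.0248, 0.0175, 0.0004, -0.0001, 0.0001, 0.0843]
[-0.0232, 0.0195, 0.0004, -0.0001, 0.0001, 0.0843]
[-0.0215, 0.0214, 0.0004, -0.0001, 0.0001, 0.0843]
```

>>> apply_moves:
  plan:
    - [-0.027, -0.014, 0, 0, 0, 0.084, -1]
    - [-0.028, -0.012, 0, 0, 0, 0.084, -1]
    - [-0.029, -0.009, 0, 0, 0, 0.084, -1]
    - [-0.03, -0.007, 0, 0, 0, 0.084, -1]
    - [-0.03, -0.004, 0, 0, 0, 0.084, -1]
    - [-0.03, -0.002, 0, 0, 0, 0.084, -1]
    - [-0.03, 0.001, 0, 0, 0, 0.084, -1]
    - [-0.03, 0.003, 0, 0, 0, 0.084, -1]
  force: 40

```text
t: 1.1
tcp_pos: [0.4142, 0.3709, 0.2024]
tool_rot: [0.53, 0.848, -0.0, -0.0]
force: [0.1, -0.3, -0.5]
finger_gap: 1.001
gripper_force: 0.0
```

>>> apply_moves:
  plan:
    - [-0.03, 0.006, 0, 0, 0, 0.084, -1]
    - [-0.029, 0.008, 0, 0, 0, 0.084, -1]
    - [-0.028, 0.011, 0, 0, 0, 0.084, -1]
    - [-0.027, 0.013, 0, 0, 0, 0.084, -1]
    - [-0.026, 0.015, 0, 0, 0, 0.084, -1]
    - [-0.025, 0.018, 0, 0, 0, 0.084, -1]
    - [-0.023, 0.02, 0, 0, 0, 0.084, -1]
    - [-0.022, 0.022, 0, 0, 0, 0.084, -1]

```text
t: 2.1
tcp_pos: [0.5623, 0.1783, 0.2023]
tool_rot: [0.78, 0.626, -0.0, -0.0]
force: [0.6, 0.2, 0.5]
finger_gap: 1.001
gripper_force: 0.0
```

```bash
python3 - <<'E'
from h import *
ext()
im=snapshot("top");a=im[155:255,140:240];b=snapshot("side")[100:200,180:300]
a=cv2.resize(a,(400,400),interpolation=cv2.INTER_CUBIC);b=cv2.resize(b,(480,400),interpolation=cv2.INTER_CUBIC)[:,:400]
cv2.imwrite("pics/c.png",np.hstack([a,b])[:,:,::-1]); ext()
rows([.560,.1775,.13],down(YAW),1)
E
```

```text
t 2.1 ext mm [45.17  1.17] z 202.33 yaw -0.2178 tilt [ 0.001  -0.0003 -0.0022] F ext [0.54 0.37] 0.53 M [-0.    0.02] gap 85.13 g 0.0
t 2.2 ext mm [47.28  0.  ] z 202.41 yaw -0.2189 tilt [-0.0012 -0.0006 -0.0011] F ext [ 0.55 -0.19] -0.67 M [ 0.05 -0.02] gap 85.16 g 0.0
[-0.0001, -0.0043, 0.0724, 0.0012, 0.0006, 0.0011]
```

View pics/c.png

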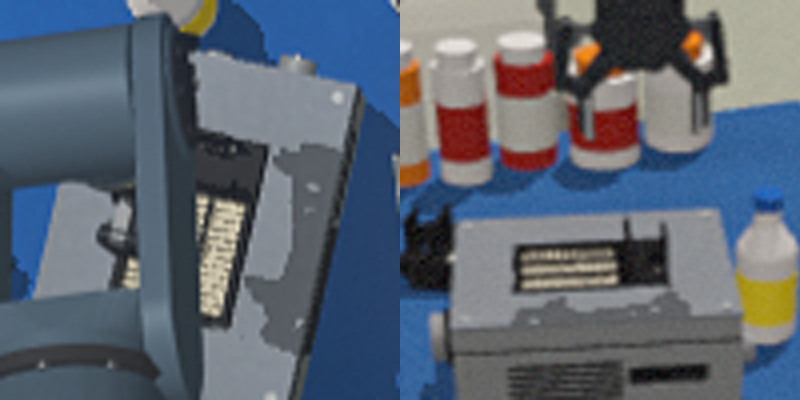

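The fingers (crop columns 587 and 700) straddle the rib (628) and the tab (664), and they are centred. Descending now.

>>> apply_moves:
  plan:
    - [0, -0.001, 0.02, 0.001, 0, 0, -1]
    - [0, -0.001, 0.02, 0, 0, 0, -1]
    - [0, 0, 0.02, 0, 0, 0, -1]
    - [0, 0, 0.012, 0, 0, 0, -0.2]
    - [0, 0, 0.008, 0, 0, 0, -0.2]
    - [0, 0, 0, 0, 0, 0, -0.1]
    - [0, 0, 0, 0, 0, 0, -0.1]
    - [0, 0, 0, 0, 0, 0, 0]
  force: 30

```text
t: 3.2
tcp_pos: [0.5606, 0.1797, 0.1235]
tool_rot: [0.779, 0.627, 0.0, -0.0]
force: [0.6, 0.1, 0.9]
finger_gap: 0.498
gripper_force: 0.0
```

```bash
python3 - <<'E'
from h import *
ext()
b=snapshot("side")[120:200,190:290]
cv2.imwrite("pics/d.png",cv2.resize(b,(800,600*640//600),interpolation=cv2.INTER_CUBIC)[:600,:,::-1]);ext()
E
```

```text
t 3.2 ext mm [43.2   2.13] z 123.47 yaw -0.215 tilt [-0.0003  0.0005 -0.005 ] F ext [0.52 0.27] 0.88 M [-0.03  0.04] gap 42.37 g 0.0
t 3.25 ext mm [43.13  2.08] z 123.43 yaw -0.215 tilt [-0.0002  0.0004 -0.005 ] F ext [ 0.57 -0.26] 0.07 M [ 0.01 -0.02] gap 42.55 g 0.0
```

View pics/d.png

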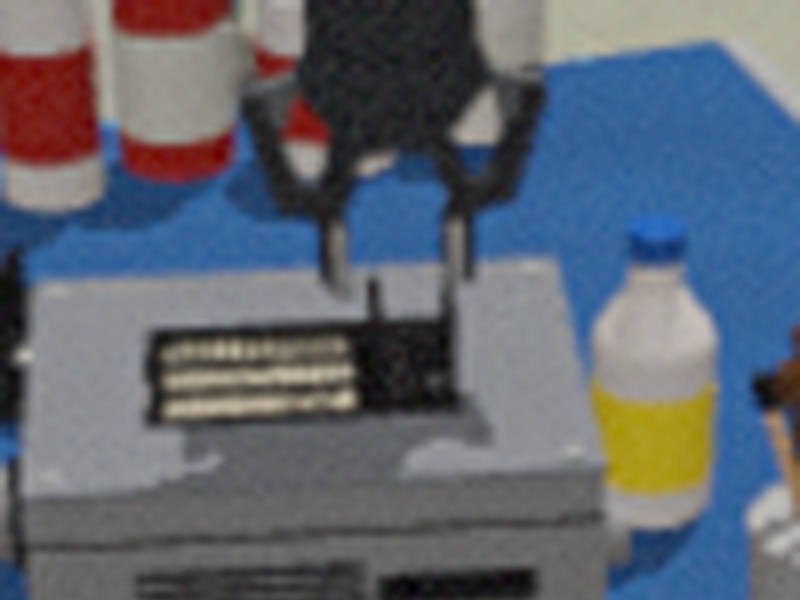

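Left fingertip at about (342,297) in the crop, rib top at (373,278), and the tab under or behind the right finger at (450,285). I'll check the tip height and the rib and tab columns by projection.

```bash
python3 - <<'E'
from h import *
c,s=np.cos(YAW),np.sin(YAW)
def W(x,y,z): return np.array([E0[0]+(c*x-s*y)/1e3,E0[1]+(s*x+c*y)/1e3,z/1e3])
def cp(*a): return ((proj("side",W(*a))-[190,120]+.44)*8).round(0)
for z in (120,125,130,135): print("ftipL",z,cp(21,-9,z),"R",cp(65,-9,z))
print("rib near top",cp(30,-30,148),"far",cp(30,30,148),"tab near top outer",cp(67.5,-20,148),"far",cp(67.5,20,148),"base",cp(67.5,-20,118))
print("bay",cp(-73,-47,118),cp(68,-47,118),cp(68,47,118),cp(-73,47,118),"box",cp(-125,-100,118),cp(125,-100,118),cp(125,100,118))
E
```

```text
ftipL 120 [349. 374.] R [446. 369.]
ftipL 125 [348. 364.] R [446. 359.]
ftipL 130 [348. 354.] R [445. 349.]
ftipL 135 [348. 344.] R [445. 339.]
rib near top [370. 340.] far [361. 278.] tab near top outer [453. 325.] far [445. 284.] base [454. 384.]
bay [140. 431.] [460. 413.] [442. 315.] [139. 331.] box [ 16. 500.] [604. 466.] [550. 258.]
```

```bash
python3 - <<'E'
from h import *
for z in (.203,.216,.24): print(proj("side",np.array([.2668,.5644,z])),proj("top",np.array([.2668,.5644,z])))
A=np.array([.2668,.5644,.216]);y=np.array([.4275,.904,0])
print([proj(n,A+k*.05*y) for n in("side","top") for k in(-1,1)])
s=cv2.imread("pics/side0.png")[70:130,100:180];t=cv2.imread("pics/top0.png")[280:340,0:80]
cv2.imwrite("pics/e.png",cv2.resize(np.hstack([s,t]),(800,300),interpolation=cv2.INTER_CUBIC))
E
```

```text
[142.8202968  115.53347647] [ 44.57753953 302.78470348]
[142.32021734 112.51425518] [ 42.22474352 303.62374606]
[141.38531665 106.86980808] [ 37.7437919  305.22172106]
[array([137.83387822, 117.0525839 ]), array([146.57428045, 108.21089418]), array([ 58.6123603 , 311.52601395]), array([ 25.9104338 , 295.75682754])]
```

View pics/e.png

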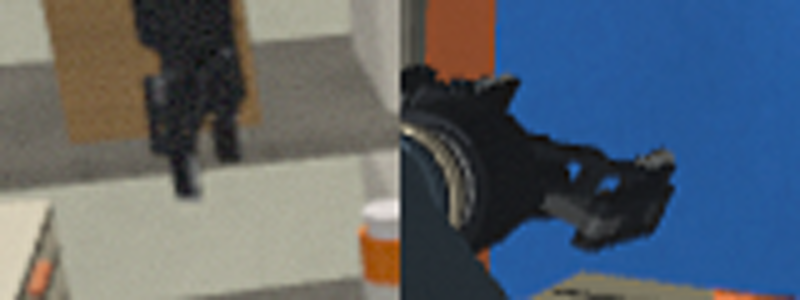

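Both views show the fingertips about 30 mm higher than the stated TCP implies: in crop e, side-view tips at (187,195) and (230,160), top-view tips at (655,160) and (510,85). So the fingers are still above the tab and there has been no contact. I'll open a little, go lower, and watch the force.

>>> apply_moves:
  plan:
    - [0.001, 0, 0, 0, 0, 0.003, -0.4]
    - [0, 0, 0, 0, 0, 0, -0.4]
    - [0, 0, 0.01, 0, 0, 0, -0.4]
    - [0, 0, 0.01, 0, 0, 0, -0.4]
    - [0, 0, 0.004, 0, 0, 0, -0.4]
    - [0, 0, 0, 0, 0, 0, -0.4]

```text
t: 4.0
tcp_pos: [0.5599, 0.1805, 0.0981]
tool_rot: [0.78, 0.626, -0.001, -0.001]
force: [-0.9, -0.4, 1.0]
finger_gap: 0.699
gripper_force: 0.0
```

```bash
python3 - <<'E'
from h import *
b=snapshot("side")[120:200,190:290]
cv2.imwrite("pics/f.png",cv2.resize(b,(800,640),interpolation=cv2.INTER_CUBIC)[:600,:,::-1]);ext()
E
```

```text
t 4.05 ext mm [42.64  2.89] z 98.48 yaw -0.2181 tilt [ 0.0015 -0.0002 -0.0019] F ext [-0.17 -0.03] 0.06 M [ 0.   -0.01] gap 59.54 g 0.0
```

View pics/f.png

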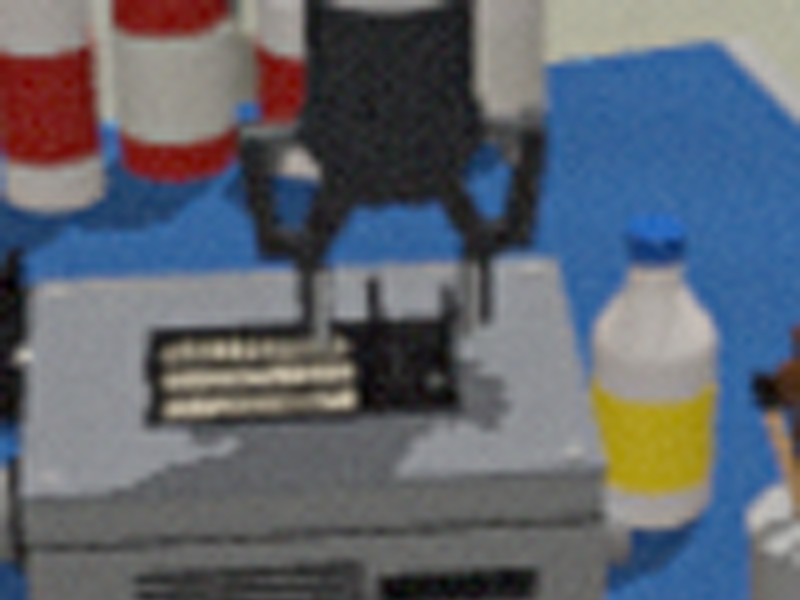

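Left fingertip at about (322,342) and right at (480,328), astride the rib (373,278) and tab (450,290). Tips are near z≈136 mm while the state says 98 mm, so there is an offset along the tool. To find where the tool frame really turns, I'll raise the arm, tilt it a little, and find the fixed point in the image by optical flow.

>>> apply_moves:
  plan:
    - [0, 0, -0.015, 0, 0, 0, -0.4]
    - [0, 0, -0.015, 0, 0, 0, -0.4]
    - [0, 0, 0, 0, 0, 0, -0.4]
    - [0, 0, 0, 0, 0, 0, -0.4]

```text
t: 4.55
tcp_pos: [0.5604, 0.1806, 0.1293]
tool_rot: [0.78, 0.626, 0.0, -0.0]
force: [-0.6, 1.1, -0.6]
finger_gap: 0.697
gripper_force: 0.0
```

```bash
python3 - <<'E'
from h import *
cv2.imwrite("pics/t0.png",snapshot("side"));ext();s=sense();np.save("t0.npy",s["tcp_pos"])
E
```

```text
t 4.6 ext mm [42.53  2.87] z 128.89 yaw -0.2181 tilt [ 0.0011 -0.     -0.0019] F ext [1.02 0.26] 0.13 M [ 0.03 -0.01] gap 59.82 g 0.0
```

>>> apply_moves:
  plan:
    - [0, 0, 0, -0.08, 0, 0, -0.4]
    - [0, 0, 0, -0.08, 0, 0, -0.4]
    - [0, 0, 0, 0, 0, 0, -0.4]
    - [0, 0, 0, 0, 0, 0, -0.4]

```text
t: 5.1
tcp_pos: [0.561, 0.1806, 0.1288]
tool_rot: [0.777, 0.624, 0.05, 0.062]
force: [0.6, 0.2, 0.4]
finger_gap: 0.7
gripper_force: 0.0
```

```bash
python3 - <<'E'
from h import *
cv2.imwrite("pics/t1.png",snapshot("side"));ext();p=np.load("t0.npy");p1=np.array(sense()["tcp_pos"]);print((p1-p)*1e3)
a=cv2.imread("pics/t0.png",0);b=cv2.imread("pics/t1.png",0)
m=np.zeros_like(a);u,v=proj("side",p);print("tcp px",u,v,[proj("side",p+[0,0,k]) for k in (.03,.04,.1)])
m[int(v)-75:int(v)-5,int(u)-22:int(u)+24]=255
f=cv2.goodFeaturesToTrack(a,80,.02,3,mask=m)
g,st,_=cv2.calcOpticalFlowPyrLK(a,b,f,None,winSize=(11,11))
h,st2,_=cv2.calcOpticalFlowPyrLK(b,a,g,None,winSize=(11,11))
ok=(st.ravel()==1)&(np.abs(h-f).max((1,2))<.4)&(np.linalg.norm(g-f,axis=2).ravel()>1)
A,inl=cv2.estimateAffine2D(f[ok],g[ok],ransacReprojThreshold=.7);print(ok.sum(),inl.sum(),A)
print("fixed",np.linalg.solve(np.eye(2)-A[:,:2],A[:,2]))
for i in np.where(ok)[0][:40]: print(f[i,0].round(0),(g-f)[i,0].round(1),end=" ")
E
```

```text
t 5.15 ext mm [43.75  3.14] z 128.89 yaw -0.2183 tilt [-0.1593  0.0005 -0.0017] F ext [ 0.52 -0.22] -0.12 M [0.01 0.08] gap 59.52 g 0.0
[ 1.25503636 -0.00404944 -0.00357932]
tcp px 238.78889183338373 162.2506520358275 [array([238.58610506, 154.84837214]), array([238.51746015, 152.34264237]), array([238.09413501, 136.89010056])]
25 14 [[  1.01892896   0.1818197  -33.62058747]
 [ -0.05566359   1.01906941  10.57866699]]
fixed [244.66780185 159.43971816]
[227. 139.] [-3.3 -0.7] [226.  95.] [-13.8   1.1] [233. 141.] [-3.1  0.6] [251. 130.] [-5.1 -1.2] [252. 137.] [-4.6 -0.8] [256. 126.] [-5.9 -1.4] [248. 110.] [-9.7  0.7] [250. 144.] [-3.2 -1.3] [259. 128.] [-5.7 -1.4] [251. 127.] [-5.9 -0.7] [228. 152.] [-2.2  0.7] [219. 136.] [-5.1  1.1] [226.  90.] [-13.7   1. ] [230. 147.] [-2.3  0.8] [234. 138.] [-3.   0.5] [249. 106.] [-10.3   0.6] [229. 105.] [-11.6   2.2] [255. 142.] [-3.7 -1. ] [248.  88.] [-12.9  -1.5] [248. 133.] [-4.7 -0.9] [246. 143.] [-2.9 -0.3] [225. 148.] [-2.4  0.8] [250. 123.] [-7.2 -1.3] [222. 143.] [-3.3  0.5] [244. 138.] [-3.6 -0.1]
```

The fixed point sits at the reported TCP (row ≈160 against 162), so the tool frame origin really lies about 33 mm beyond the visible tips. I'll tilt back, descend to a reported z of about 90 mm, and close.

>>> apply_moves:
  plan:
    - [0, 0, 0, 0.08, 0, 0, -0.4]
    - [0, 0, 0, 0.08, 0, 0, -0.4]
    - [-0.002, 0, 0.01, 0, 0, -0.002, -0.4]
    - [0, 0, 0.01, 0, 0, 0, -0.4]
    - [0, 0, 0.01, 0, 0, 0, -0.4]
    - [0, 0, 0.004, 0, 0, 0, -0.4]
    - [0, 0, 0.004, 0, 0, 0, -0.4]
    - [0, 0, 0, 0, 0, 0, -0.4]

```text
t: 6.15
tcp_pos: [0.5597, 0.1787, 0.0906]
tool_rot: [0.779, 0.627, -0.0, -0.0]
force: [-0.2, 0.7, -0.2]
finger_gap: 0.699
gripper_force: 0.0
```

```bash
python3 - <<'E'
from h import *
ext()
E
```

```text
t 6.15 ext mm [42.51  1.02] z 90.64 yaw -0.2157 tilt [ 0.0012 -0.0001 -0.0043] F ext [-0.33  0.64] -0.19 M [ 0.03 -0.04] gap 59.41 g 0.0
```

>>> apply_moves:
  plan:
    - [0, 0.001, 0, 0, 0, 0.004, 0]
    - [0, 0, 0, 0, 0, 0, 0.1]
    - [0, 0, 0, 0, 0, 0, 0.2]
    - [0, 0, 0, 0, 0, 0, 0.2]
  force: 40

```text
t: 6.65
tcp_pos: [0.565, 0.178, 0.0926]
tool_rot: [0.78, 0.625, 0.003, 0.002]
force: [5.5, -2.0, 3.0]
finger_gap: 0.399
gripper_force: 7.4
```

```bash
python3 - <<'E'
from h import *
ext()
E
```

```text
t 6.65 ext mm [47.87  1.48] z 92.63 yaw -0.22 tilt [-0.0078  0.0018  0.    ] F ext [ 5.79 -0.71] 2.99 M [-0.2  -1.02] gap 33.91 g 7.372164727421477
```

>>> apply_moves:
  plan:
    - [0, 0, 0, 0, 0, 0, 0.3]
    - [0, 0, 0, 0, 0, 0, 0.4]
    - [0, 0, 0, 0, 0, 0, 0.4]
    - [0, 0, 0, 0, 0, 0, 0.4]
  force: 40

```text
t: 7.15
tcp_pos: [0.5633, 0.1783, 0.093]
tool_rot: [0.78, 0.625, 0.002, 0.002]
force: [2.2, -1.5, 8.8]
finger_gap: 0.364
gripper_force: 39.2
```

```bash
python3 - <<'E'
from h import *
ext()
E
```

```text
t 7.15 ext mm [46.11  1.43] z 92.96 yaw -0.22 tilt [-0.005   0.0014  0.    ] F ext [ 2.49 -0.95] 8.76 M [-0.22 -0.83] gap 30.92 g 39.190123127773404
```

>>> apply_moves:
  plan:
    - [0, -0.001, -0.001, 0, 0, 0, 0.5]
    - [0, -0.001, -0.001, 0, 0, 0, 0.5]
    - [0, -0.001, 0, 0, 0, 0, 0.5]
    - [0, -0.001, 0, 0, 0, 0, 0.5]
    - [0, 0, 0, 0, 0, 0, 0.5]
    - [0, 0, 0, 0, 0, 0, 0.5]

```text
t: 7.9
tcp_pos: [0.5625, 0.1787, 0.0934]
tool_rot: [0.78, 0.625, 0.004, 0.003]
force: [10.0, -2.2, -4.7]
finger_gap: 0.356
gripper_force: 39.8
```

```bash
python3 - <<'E'
from h import *
ext()
E
```

```text
t 7.9 ext mm [45.21  1.62] z 93.4 yaw -0.2199 tilt [-0.0102  0.0022 -0.0001] F ext [ 1.022e+01 -1.000e-02] -4.67 M [-0.13 -2.13] gap 30.24 g 39.837996668647975
```

>>> apply_moves:
  plan:
    - [0, -0.001, 0, 0, 0, 0, 0.5]
    - [0, -0.001, 0, 0, 0, 0, 0.5]
    - [0, -0.001, 0, 0, 0, 0, 0.5]
    - [0, 0, 0, 0, 0, 0, 0.5]
    - [0, 0, 0, 0, 0, 0, 0.5]

```text
t: 8.52
tcp_pos: [0.5614, 0.1791, 0.0939]
tool_rot: [0.78, 0.625, 0.005, 0.005]
force: [10.9, -3.1, -3.7]
finger_gap: 0.358
gripper_force: 39.9
```

```bash
python3 - <<'E'
from h import *
ext()
E
```

```text
t 8.525 ext mm [44.11  1.76] z 93.94 yaw -0.2196 tilt [-0.0141  0.0027 -0.0004] F ext [11.31 -0.66] -3.66 M [-0.24 -2.58] gap 30.44 g 39.93659384781495
```

>>> apply_moves:
  plan:
    - [0, -0.001, 0.001, 0.006, 0, 0, 0.5]
    - [0, -0.001, 0, 0.006, 0, 0, 0.5]
    - [0, 0, 0, 0, 0, 0, 0.5]
    - [0, 0, 0, 0, 0, 0, 0.5]

```text
t: 9.02
tcp_pos: [0.5606, 0.1793, 0.093]
tool_rot: [0.78, 0.625, 0.003, 0.001]
force: [12.5, -4.1, -4.7]
finger_gap: 0.352
gripper_force: 41.1
```

```bash
python3 - <<'E'
from h import *
ext()
E
```

```text
t 9.025 ext mm [43.3  1.8] z 93.04 yaw -0.2194 tilt [-0.0046  0.003  -0.0006] F ext [13.09 -1.24] -4.72 M [-0.26 -2.96] gap 29.88 g 41.13532353658229
```

>>> apply_moves:
  plan:
    - [0, -0.001, 0, 0, 0, 0, 0.5]
    - [0, -0.001, 0, 0, 0, 0, 0.5]
    - [0, 0, 0, 0, 0, 0, 0.5]
    - [0, 0, 0, 0, 0, 0, 0.5]

```text
t: 9.52
tcp_pos: [0.5605, 0.1794, 0.0935]
tool_rot: [0.78, 0.626, 0.004, 0.002]
force: [14.7, -5.2, -4.6]
finger_gap: 0.354
gripper_force: 40.7
```

```bash
python3 - <<'E'
from h import *
ext()
E
```

```text
t 9.525 ext mm [43.16  1.85] z 93.53 yaw -0.2192 tilt [-0.0084  0.0034 -0.0008] F ext [15.46 -1.89] -4.56 M [-0.39 -3.31] gap 30.09 g 40.7024454488419
```

>>> apply_moves:
  plan:
    - [0, 0.001, 0, 0, 0, 0, 0.5]
    - [0, 0.0005, -0.002, -0.01, 0, 0, 0.5]
    - [0, 0.0005, -0.0023, -0.02, 0, 0, 0.5]
    - [0, 0, 0, 0, 0, 0, 0.5]

```text
t: 10.02
tcp_pos: [0.5611, 0.1793, 0.0973]
tool_rot: [0.78, 0.626, 0.013, 0.013]
force: [12.5, -4.2, -8.4]
finger_gap: 0.353
gripper_force: 43.1
```

```bash
python3 - <<'E'
from h import *
ext()
E
```

```text
t 10.025 ext mm [43.69  1.9 ] z 97.28 yaw -0.219 tilt [-0.036   0.0032 -0.0011] F ext [13.08 -1.39] -8.38 M [-0.27 -3.49] gap 30.02 g 43.08653675252572
```

>>> apply_moves:
  plan:
    - [0, 0.0006, -0.0023, -0.02, 0, 0, 0.5]
    - [0, 0.0006, -0.0023, -0.02, 0, 0, 0.5]
    - [0, 0, 0, 0, 0, 0, 0.5]

```text
t: 10.4
tcp_pos: [0.5617, 0.1792, 0.102]
tool_rot: [0.78, 0.625, 0.025, 0.028]
force: [13.7, -4.1, -9.2]
finger_gap: 0.353
gripper_force: 43.3
```

```bash
python3 - <<'E'
from h import *
ext()
E
```

```text
t 10.4 ext mm [44.34  1.96] z 102.05 yaw -0.2189 tilt [-0.0751  0.0032 -0.0012] F ext [14.29 -0.97] -9.23 M [-0.31 -3.38] gap 29.98 g 43.2724578701891
```

>>> apply_moves:
  plan:
    - [0, 0.001, -0.0023, -0.02, 0, 0, 0.5]
    - [0, 0.001, -0.0023, -0.02, 0, 0, 0.5]
    - [0, 0, 0, 0, 0, 0, 0.5]

```text
t: 10.78
tcp_pos: [0.5622, 0.1791, 0.1067]
tool_rot: [0.779, 0.625, 0.036, 0.043]
force: [12.0, -3.7, -7.4]
finger_gap: 0.354
gripper_force: 43.2
```

```bash
python3 - <<'E'
from h import *
ext()
E
```

```text
t 10.775 ext mm [44.87  1.97] z 106.71 yaw -0.219 tilt [-0.1125  0.0031 -0.0012] F ext [12.57 -1.01] -7.42 M [-0.28 -2.98] gap 30.07 g 43.16581864608452
```

>>> apply_moves:
  plan:
    - [0, 0.0008, -0.0023, -0.02, 0, 0, 0.5]
    - [0, 0.0008, -0.0023, -0.02, 0, 0, 0.5]
    - [0, 0.001, -0.0023, -0.02, 0, 0, 0.5]
    - [0, 0.001, -0.0023, -0.02, 0, 0, 0.5]
    - [0, 0, 0, 0, 0, 0, 0.5]

```text
t: 11.4
tcp_pos: [0.5625, 0.179, 0.1162]
tool_rot: [0.777, 0.623, 0.06, 0.072]
force: [10.0, -3.3, -6.1]
finger_gap: 0.356
gripper_force: 42.3
```

```bash
python3 - <<'E'
from h import *
ext()
E
```

```text
t 11.4 ext mm [45.21  1.9 ] z 116.24 yaw -0.2193 tilt [-0.1881  0.0027 -0.0009] F ext [10.5  -1.07] -6.12 M [-0.24 -2.33] gap 30.22 g 42.30205220868811
```

>>> apply_moves:
  plan:
    - [0, 0.0012, -0.0023, -0.02, 0, 0, 0.5]
    - [0, 0.0012, -0.0023, -0.02, 0, 0, 0.5]
    - [0, 0.0012, -0.0023, -0.02, 0, 0, 0.5]
    - [0, 0.0012, -0.0023, -0.02, 0, 0, 0.5]
    - [0, 0, 0, 0, 0, 0, 0.5]

```text
t: 12.02
tcp_pos: [0.5622, 0.1788, 0.1251]
tool_rot: [0.774, 0.62, 0.082, 0.101]
force: [7.4, -1.2, -8.2]
finger_gap: 0.354
gripper_force: 43.3
```

```bash
python3 - <<'E'
from h import *
ext()
E
```

```text
t 12.025 ext mm [44.95  1.67] z 125.09 yaw -0.2199 tilt [-0.2616  0.0018 -0.0004] F ext [7.48 0.43] -8.16 M [ 0.09 -1.71] gap 30.1 g 43.34447182249278
```

>>> apply_moves:
  plan:
    - [0, 0.0012, -0.0023, -0.02, 0, 0, 0.5]
    - [0, 0.0012, -0.0023, -0.02, 0, 0, 0.5]
    - [0, 0.0012, -0.0023, -0.02, 0, 0, 0.5]
    - [0, 0.0012, -0.0023, -0.02, 0, 0, 0.5]
    - [0, 0, 0, 0, 0, 0, 0.5]

```text
t: 12.65
tcp_pos: [0.5611, 0.1785, 0.1344]
tool_rot: [0.769, 0.616, 0.105, 0.13]
force: [5.0, 1.9, -12.2]
finger_gap: 0.357
gripper_force: 46.3
```

```bash
python3 - <<'E'
from h import *
ext()
E
```

```text
t 12.65 ext mm [43.91  1.16] z 134.4 yaw -0.22 tilt [-3.359e-01  2.000e-04 -0.000e+00] F ext [4.42 2.92] -12.22 M [ 0.53 -1.1 ] gap 30.33 g 46.33493652334437
```

>>> apply_moves:
  plan:
    - [0, -0.0005, 0.0014, 0, 0, 0, 0.5]
    - [0, 0.0019, 0.0007, 0, 0, 0, 0.5]
    - [0, 0.0019, 0.0007, 0, 0, 0, 0.5]
    - [0, 0.0019, 0.0007, 0, 0, 0, 0.5]
    - [0, 0, 0, 0, 0, 0, 0.5]

```text
t: 13.28
tcp_pos: [0.5677, 0.1766, 0.1338]
tool_rot: [0.769, 0.616, 0.105, 0.131]
force: [-0.5, 0.2, -1.9]
finger_gap: 0.355
gripper_force: 40.9
```

```bash
python3 - <<'E'
from h import *
ext()
E
```

```text
t 13.275 ext mm [50.79  0.66] z 133.82 yaw -0.2199 tilt [-0.3368 -0.0005  0.    ] F ext [-0.54  0.14] -1.86 M [0.02 0.22] gap 30.19 g 40.86866074008867
```

>>> apply_moves:
  plan:
    - [0, 0.0019, 0.0007, 0, 0, 0, 0.5]
    - [0, 0.0028, 0.001, 0, 0, 0, 0.5]
    - [0, 0.0028, 0.001, 0, 0, 0, 0.5]
    - [0, 0, 0, 0, 0, 0, 0.5]
    - [0, 0.0017, -0.0047, 0, 0, 0, 0.5]
    - [0, 0.0033, -0.0094, 0, 0, 0, 0.5]
    - [0, 0.0033, -0.0094, 0, 0, 0, 0.5]
    - [0, 0.0033, -0.0094, 0, 0, 0, 0.5]

```text
t: 14.28
tcp_pos: [0.5758, 0.1752, 0.1696]
tool_rot: [0.769, 0.616, 0.105, 0.131]
force: [0.4, -0.1, -1.6]
finger_gap: 0.354
gripper_force: 40.9
```

```bash
python3 - <<'E'
from h import *
ext()
E
```

```text
t 14.275 ext mm [58.99  1.07] z 169.62 yaw -0.22 tilt [-0.3378  0.0004 -0.    ] F ext [0.37 0.  ] -1.64 M [0.03 0.24] gap 30.12 g 40.86429180577397
```

>>> apply_moves:
  plan:
    - [0, 0.0033, -0.0094, 0, 0, 0, 0.5]
    - [0, 0.0033, -0.0094, 0, 0, 0, 0.5]
    - [0, 0.0033, -0.0094, 0, 0, 0, 0.5]
    - [0, 0.0033, -0.0094, 0, 0, 0, 0.5]
    - [0, 0, 0, 0.084, 0, 0, 0.5]
    - [0, 0, 0, 0.084, 0, 0, 0.5]
    - [0, 0, 0, 0.084, 0, 0, 0.5]
    - [0, 0, 0, 0.084, 0, 0, 0.5]

```text
t: 15.28
tcp_pos: [0.576, 0.1752, 0.209]
tool_rot: [0.78, 0.625, 0.0, -0.0]
force: [0.4, 0.1, -2.2]
finger_gap: 0.352
gripper_force: 40.8
```

```bash
python3 - <<'E'
from h import *
ext();print(sense()["q"],sense()["tcp_pos"])
im=cv2.imread("pics/top0.png");hsv=cv2.cvtColor(im,cv2.COLOR_BGR2HSV)
# tray dark rim outer: not blue, vs cloth
m=cv2.bitwise_not(cv2.inRange(hsv,(100,120,60),(125,255,255)))
r=np.zeros_like(m);r[165:262,268:345]=m[165:262,268:345]
q,c=quad(r);P=np.array([cast("top",p,.028)[:2] for p in cv2.boxPoints(q)]);print(q,P,P.mean(0))
E
```

```text
t 15.275 ext mm [59.19  1.1 ] z 208.97 yaw -0.2196 tilt [ 0.0005  0.0005 -0.0004] F ext [0.4  0.17] -2.23 M [ 0.02 -0.13] gap 29.94 g 40.79263710184023
[1.09430371e-01 4.89590911e-01 1.48540473e+00 6.58330012e-04
 1.16687441e+00 3.28730021e-01] [0.57600464 0.17515121 0.20897057]
((307.5, 213.0), (84.0, 65.0), 90.0) [[ 0.6409297  -0.07693576]
 [ 0.63764982 -0.28160876]
 [ 0.37507782 -0.27401703]
 [ 0.37742061 -0.07233206]] [ 0.50776949 -0.1762234 ]
```

>>> apply_moves:
  plan:
    - [-0.012, 0, 0, 0, 0, -0.0275, 0.5]
    - [-0.022, -0.001, 0, 0, 0, -0.0275, 0.5]
    - [-0.022, -0.001, 0, 0, 0, -0.0275, 0.5]
    - [-0.022, -0.002, 0, 0, 0, -0.0275, 0.5]
    - [-0.022, -0.003, 0, 0, 0, -0.0275, 0.5]
    - [-0.022, -0.003, 0, 0, 0, -0.0275, 0.5]
    - [-0.022, -0.004, 0, 0, 0, -0.0275, 0.5]
    - [-0.022, -0.005, 0, 0, 0, -0.0275, 0.5]

```text
t: 16.27
tcp_pos: [0.5375, 0.0113, 0.2088]
tool_rot: [0.707, 0.708, 0.001, 0.001]
force: [-0.6, -1.0, -2.3]
finger_gap: 0.352
gripper_force: 40.8
```

>>> apply_moves:
  plan:
    - [-0.022, 0, 0, 0, 0, 0, 0.5]
    - [-0.022, 0, 0, 0, 0, 0, 0.5]
    - [-0.022, 0, 0, 0, 0, 0, 0.5]
    - [-0.022, 0, 0, 0, 0, 0, 0.5]
    - [-0.022, 0, 0, 0, 0, 0, 0.5]
    - [-0.022, 0, 0, 0, 0, 0, 0.5]
    - [-0.022, 0, 0, 0, 0, 0, 0.5]
    - [-0.01, 0, 0, 0, 0, 0, 0.5]

```text
t: 17.27
tcp_pos: [0.5375, -0.1533, 0.2086]
tool_rot: [0.708, 0.707, 0.0, 0.001]
force: [0.5, 0.6, -3.8]
finger_gap: 0.355
gripper_force: 40.8
```

```bash
python3 - <<'E'
from h import *
ext();rows([.555,-.175,.13],down(-.005),1)
E
```

```text
t 17.275 ext mm [  93.32 -327.87] z 208.59 yaw -0.0011 tilt [-0.0019 -0.0005 -0.2189] F ext [0.37 0.74] -3.78 M [ 0.05 -0.12] gap 30.15 g 40.81460134126246
[-0.0216, 0.0174, 0.0786, 0.0018, 0.0006, 0.0039]
```

>>> apply_moves:
  plan:
    - [-0.01, 0.009, 0.005, 0, 0, 0, 0.5]
    - [-0.009, 0.0085, 0.02, 0, 0, 0.004, 0.5]
    - [0, 0, 0.025, 0, 0, 0, 0.5]
    - [0, 0, 0.025, 0, 0, 0, 0.5]
    - [0, 0, 0.025, 0, 0, 0, 0.5]
    - [0, 0, 0.025, 0, 0, 0, 0.5]
    - [0, 0, 0.02, 0, 0, 0, 0.5]
    - [0, 0, 0.01, 0, 0, 0, 0.5]

```text
t: 18.27
tcp_pos: [0.5549, -0.1704, 0.0519]
tool_rot: [0.708, 0.706, 0.0, -0.0]
force: [0.0, -0.2, -1.9]
finger_gap: 0.354
gripper_force: 40.8
```

>>> apply_moves:
  plan:
    - [0, 0, 0.01, 0, 0, 0, 0.5]
    - [0, 0, 0.007, 0, 0, 0, 0.5]
    - [0, 0, 0, 0, 0, 0, 0.5]
    - [0, 0, 0, 0, 0, 0, 0.5]

```text
t: 18.77
tcp_pos: [0.5553, -0.1711, 0.0369]
tool_rot: [0.709, 0.706, 0.0, 0.001]
force: [0.6, -0.4, -2.0]
finger_gap: 0.359
gripper_force: 40.8
```

```bash
python3 - <<'E'
from h import *
ext();s=sense();print(s["tcp_pos"])
b=snapshot("side")[160:290,180:330]
cv2.imwrite("pics/g.png",cv2.resize(b,(690,598),interpolation=cv2.INTER_CUBIC)[:,:,::-1])
E
```

```text
t 18.775 ext mm [ 114.54 -341.36] z 36.88 yaw -0.004 tilt [-0.002  -0.0005 -0.216 ] F ext [ 0.65 -0.27] -2.04 M [-0.03 -0.1 ] gap 30.5 g 40.84334093146026
[ 0.55528262 -0.17113167  0.03688218]
```

View pics/g.png

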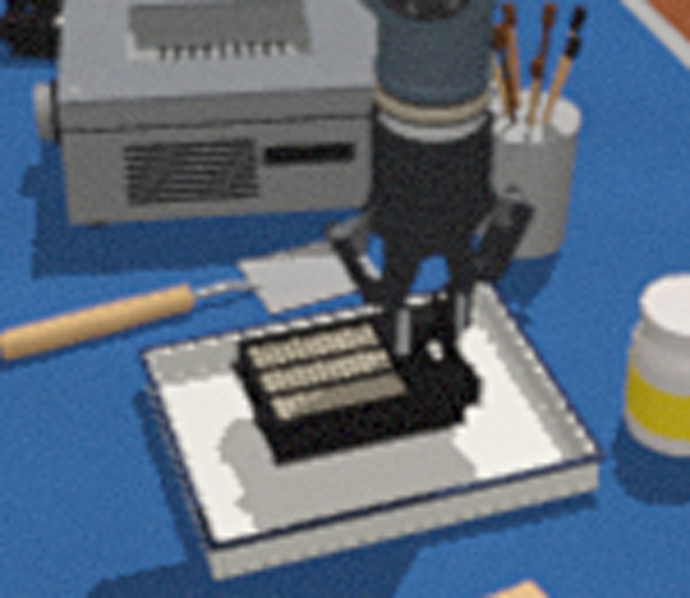

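The cassette hangs level over the tray interior: body corners at about (240,350), (278,460) and (475,395), inside the rim. Lowering slowly.

>>> apply_moves:
  plan:
    - [-0.001, 0, 0.004, 0, 0, 0, 0.5]
    - [-0.001, 0, 0.004, 0.001, 0, 0, 0.5]
    - [0, 0, 0.004, 0.001, 0, 0, 0.5]
    - [0, 0, 0.003, 0, 0, 0, 0.5]
    - [0, 0, 0.002, 0, 0, 0, 0.5]
    - [0, 0, 0, 0, 0, 0, 0.5]
    - [0, 0, 0, 0, 0, 0, 0.5]

```text
t: 19.7
tcp_pos: [0.555, -0.173, 0.0195]
tool_rot: [0.709, 0.706, -0.0, -0.0]
force: [-0.3, 0.0, -1.7]
finger_gap: 0.356
gripper_force: 40.8
```

>>> apply_moves:
  plan:
    - [0, 0, 0.001, 0, 0, 0, 0.5]
    - [0, 0, 0.001, 0, 0, 0, 0.5]
    - [0, 0, 0.001, 0, 0, 0, 0.5]
    - [0, 0, 0, 0, 0, 0, 0.5]
    - [0, 0, 0, 0, 0, 0, 0.5]

```text
t: 20.32
tcp_pos: [0.5549, -0.1729, 0.0164]
tool_rot: [0.709, 0.706, -0.0, -0.0]
force: [-0.7, 0.3, -3.6]
finger_gap: 0.353
gripper_force: 40.8
```

>>> apply_moves:
  plan:
    - [0, 0, 0.001, 0, 0, 0, 0.5]
    - [0, 0, 0.001, 0, 0, 0, 0.5]
    - [0, 0, 0, 0, 0, 0, 0.5]
    - [0, 0, 0, 0, 0, 0, 0.5]

```text
t: 20.82
tcp_pos: [0.5549, -0.1729, 0.0144]
tool_rot: [0.709, 0.706, -0.0, -0.0]
force: [0.2, -0.2, -3.0]
finger_gap: 0.352
gripper_force: 40.8
```

>>> apply_moves:
  plan:
    - [0, 0, 0.001, 0, 0, 0, 0.5]
    - [0, 0, 0.001, 0, 0, 0, 0.5]
    - [0, 0, 0, 0, 0, 0, 0.5]
    - [0, 0, 0, 0, 0, 0, 0.5]

```text
t: 21.32
tcp_pos: [0.5549, -0.1731, 0.0132]
tool_rot: [0.708, 0.706, -0.0, -0.0]
force: [-1.5, -0.3, 6.0]
finger_gap: 0.354
gripper_force: 42.5
```

```bash
python3 - <<'E'
from h import *
ext()
E
```

```text
t 21.325 ext mm [ 114.61 -343.34] z 13.21 yaw -0.0039 tilt [ 0.0006 -0.0006 -0.2161] F ext [-1.43 -0.59] 6.03 M [0.07 0.18] gap 30.09 g 42.46217864798382
```

Touched down gently at 13.2 mm. Easing off and releasing.

>>> apply_moves:
  plan:
    - [0, 0, -0.0008, 0, 0, 0, 0.3]
    - [0, 0, 0, 0, 0, 0, 0.2]
    - [0, 0, 0, 0, 0, 0, 0.1]
    - [0, 0.003, 0, 0, 0, 0, -0.1]
    - [0, 0, 0, 0, 0, 0, -0.4]
    - [0, 0, 0, 0, 0, 0, -0.4]
    - [0, 0, 0, 0, 0, 0, -0.4]

```text
t: 22.2
tcp_pos: [0.5578, -0.1729, 0.0132]
tool_rot: [0.709, 0.706, -0.0, -0.0]
force: [0.3, -0.1, 0.7]
finger_gap: 0.699
gripper_force: 0.0
```

>>> apply_moves:
  plan:
    - [0, 0, -0.005, 0, 0, 0, -0.4]
    - [0, 0, -0.01, 0, 0, 0, -0.4]
    - [0, 0, -0.02, 0, 0, 0, -0.4]
    - [0, 0, -0.03, 0, 0, 0, -0.4]
    - [0, 0, -0.04, 0, 0, 0, -0.4]
    - [0, 0, -0.04, 0, 0, 0, -0.4]
    - [0, -0.03, -0.03, 0, 0, 0, -0.4]
    - [0, -0.03, 0, 0, 0, 0, -0.4]

```text
t: 23.2
tcp_pos: [0.4993, -0.1737, 0.1918]
tool_rot: [0.708, 0.706, 0.0, 0.003]
force: [-0.5, -0.2, 0.3]
finger_gap: 0.698
gripper_force: 0.0
```

```bash
python3 - <<'E'
from h import *
ext()
a=snapshot("top")[150:275,90:350];b=snapshot("side")[140:290,170:330]
a=cv2.resize(a,(400,192));b=cv2.resize(b,(400,375),interpolation=cv2.INTER_CUBIC)
cv2.imwrite("pics/h.png",np.hstack([np.vstack([a,np.zeros((183,400,3),np.uint8)]),b])[:,:,::-1])
E
```

```text
t 23.2 ext mm [  60.5  -356.06] z 191.76 yaw -0.0033 tilt [-0.0059 -0.0036 -0.2166] F ext [-0.49 -0.27] 0.27 M [0.04 0.01] gap 59.34 g 0.0
```

View pics/h.png

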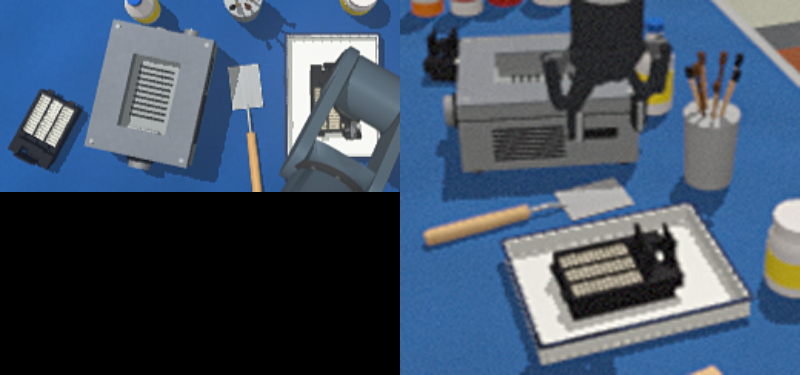

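The cassette lies flat and upright inside the tray (side view, about (617,275)), the bay is empty, nothing else has moved, and the gripper is clear.

```bash
python3 -c "
from station import *
print(sign_off())"
```

```text
the job is handed in; nothing more can be done
None
```

The clogged cassette was unlatched, drawn out and set down flat and right way up inside the enamel tray. The last picture shows the bay empty and the nearby things in view where they were, and I handed the job in at about 23 s; no verdict came back.

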